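# Change the cut-off press over to the empty bin

### The job

The left bin is full, its chute is shut off by the shutter plate, and cut tube blanks have gathered on the rocking gate. With the fingertips, push the empty bin on the right along its guides until it is fully home against its stop under the right-hand chute, then press down the raised right-hand end of the gate by its tab so that it rocks right over and the four blanks on it roll down the right chute into that bin by themselves. Only push and press: do not pinch or lift anything, do not touch the blanks, and leave everything else where it is.

Things in the scene. Friction and masses are not known exactly. Their poses are not given: they have to be found in the camera images.
- gate (a joint): Tilt of the rocking gate, rad. The gate is an open steel channel (220 mm long, 52 mm wide inside, walls 24 mm high) that lies left-right and rocks like a seesaw on an axle under its middle, 125 mm above the table. -0.30: left end down on its stop (the start); 0: level; +0.30: right end down on its stop. Top-heavy, so past the middle it falls to that side and stays there. Pressing the tab takes about 3 to 6 N
- gate_tab (a point): Centre of the top face of the press tab at the right-hand end of the gate: a flat steel plate 42 mm (along the channel) by 48 mm that sticks out from the gate's side towards the robot, 88 mm right of the axle; the free part to press is about 20 mm in every direction round this point. It tilts with the gate and comes down 52 mm over the full stroke, from about 166 to 114 mm above the table. Nothing stands within 40 mm below it. (A like tab at the left end.)
- gate_axle (a point): Middle of the gate's axle, 125 mm above the table; axes as bin_home. From the far side the fixed infeed lip of the cut-off press ends over it (180 to 215 mm above the table; the press behind is up to 240 mm high). At the gate's left end the upright shutter plate that closes the left chute reaches 185 mm, and the raised right end of the gate about 195 mm
- bin: The empty bin: open grey box, 180 mm long (its x axis, along the guides) by 160 mm by 60 mm high, walls 4 mm, about 0.4 kg, origin at the centre of its underside. It stands loose on the table between two steel guide rails 14 mm high, 50 to 100 mm short of its stop, on the robot's side of it
- bin_home (a point): Where the bin's origin lies when the bin is fully home, at table level under the right-hand chute. Its x axis points along the guides away from the robot (the direction to push), its y axis to the left along the gate, z up. At home the bin's far wall touches a 20 mm high steel stop bar
- blank1: Cut tube blank on the gate, the lowest, lying against the shutter plate of the left chute: steel, 30 mm diameter, 50 mm long, about 0.12 kg, lying across the channel so that it rolls along it; origin at its centre, x along its own axis
- blank2: Cut tube blank on the gate, the second: steel, 30 mm diameter, 50 mm long, about 0.12 kg, lying across the channel so that it rolls along it; origin at its centre, x along its own axis
- blank3: Cut tube blank on the gate, the third: steel, 30 mm diameter, 50 mm long, about 0.12 kg, lying across the channel so that it rolls along it; origin at its centre, x along its own axis
- blank4: Cut tube blank on the gate, the fourth, nearest the gate's middle: steel, 30 mm diameter, 50 mm long, about 0.12 kg, lying across the channel so that it rolls along it; origin at its centre, x along its own axis
- wrench: Open-ended wrench, 170 mm, lying in front of the gate on the robot's side. Bystander; origin on its underside
- oil_bottle: White oil bottle, 52 mm diameter, 130 mm high, standing near the full left bin on the robot's side. Bystander; origin on its underside
- die_punch: Stepped round steel punch, 44 mm diameter, 55 mm high, standing between the left chute and the press behind it. Bystander; origin on its underside
- grease_tin: Plain tin, 70 mm diameter, 60 mm high, standing on the robot's side between the gate and the right-hand bin. Bystander; origin on its underside
- hammer: Hammer, 260 mm, lying to the left of the full left bin. Bystander; origin on its underside
- caliper: Digital caliper, 190 mm, lying to the right of the right-hand bin's guides. Bystander; origin on its underside
Things that resemble listed ones, but are neither listed nor needed, are in the scene too. What is shaped like the blank1 but purple is not meant.

How it is judged:
On the way, in this order (a step that is already met when the one before it is completed fails the run):
1. the empty bin is fully home while the gate still leans left (x of bin in the frame of bin_home between -0.008 and 0.008 m and horizontal distance between bin and bin_home below 0.012 m and height (world z) of bin below 0.005 m and value of joint gate below -0.2 rad), for 0.2 s.
2. the gate is rocked right over to the right (value of joint gate above 0.26 rad), for 0.2 s.
At the end, for the whole second after the job is handed in: The bin stands flat within 8 mm of its stop, the gate is down on its right-hand stop (above 0.26 rad), and all four blanks lie inside the bin below its rim and at rest (under 0.1 m/s) (x of bin in the frame of bin_home between -0.008 and 0.008 m and horizontal distance between bin and bin_home below 0.012 m and height (world z) of bin below 0.005 m and value of joint gate above 0.26 rad and linear speed of bin below 0.05 m/s and x of blank1 in the frame of bin between -0.088 and 0.088 m and y of blank1 in the frame of bin between -0.078 and 0.078 m and z of blank1 in the frame of bin between 0 and 0.056 m and linear speed of each of blank1, blank2, blank3, blank4 below 0.1 m/s and x of blank2 in the frame of bin between -0.088 and 0.088 m and y of blank2 in the frame of bin between -0.078 and 0.078 m and z of blank2 in the frame of bin between 0 and 0.056 m and x of blank3 in the frame of bin between -0.088 and 0.088 m and y of blank3 in the frame of bin between -0.078 and 0.078 m and z of blank3 in the frame of bin between 0 and 0.056 m and x of blank4 in the frame of bin between -0.088 and 0.088 m and y of blank4 in the frame of bin between -0.078 and 0.078 m and z of blank4 in the frame of bin between 0 and 0.056 m); the robot touches nothing.
It fails at once if the bin is lifted or tipped (height (world z) of bin above 0.012 m or angle between bin's own z axis and vertical above 0.15 rad).
It fails at once if a blank is touched by the robot (contact force between any of the fingers, the arm and blank1 above 0.3 N or contact force between any of the fingers, the arm and blank2 above 0.3 N or contact force between any of the fingers, the arm and blank3 above 0.3 N or contact force between any of the fingers, the arm and blank4 above 0.3 N).
It fails at once if something else is moved from its place by more than 20 mm (distance of any of wrench, oil_bottle, die_punch, grease_tin, hammer, caliper from where it was at the start of the episode above 0.02 m).
It also fails if it takes over 58 s, if anything falls off the work surface, if the arm or the gripper's body presses on something with over 40 N, if the wrist force passes 120 N, or if a joint passes its speed limit or range.

### The arm

A 7-joint arm with a two-finger parallel gripper is mounted at the origin on the work surface. World frame = base frame: x ahead of the robot, y to its left, z up, the work surface at z = 0. Lengths are in m, angles in rad, forces in N, time in s.
With the tool pointing down it reaches from about 0.4 to 0.85 m from the base axis. Payload 10.4 kg.
Tool frame: the origin (TCP) lies on the centre line of the jaws, within the pads' length; the fingertips stand ahead of it and the grasp point (between the pads) is the TCP (ctrl.tips_ahead is the z of the fingertips in the tool frame, in m); z points along the fingers, y is the direction in which the jaws open and shut (so a half turn about z gives the same grasp; the last joint's range is limited). The gripper opens to 87 mm and grips with 3 to 60 N. Pads are 19 mm wide; open, the fingers measure 117 mm over their backs; the gripper's body (75 mm by 190 mm) begins 51 mm behind the grasp point.
Start: joints at [-0.023, 0.332, -0.065, 1.46, 0.022, 1.35, -0.088], TCP at [0.625, 0, 0.242] pointing down, gripper open.
Joint ranges: [-2.6, 2.6], [-0.5, 2.12], [-1.47, 1.34], [0.16, 2.42], [-1.27, 4.41], [0.06, 2.06], [-2.6, 2.6]. Speed limits (rad/s): [2.22, 2.22, 2.79, 2.79, 3.14, 3.14, 3.14].

### API

Orientations are given as a 3x3 rotation matrix whose columns are the frame's x, y, z axes.
In Python, from station import ctrl gives the robot as it stands. The module is installed in compiled form; this text tells all that it offers. Calls block until the motion is done:
- ctrl.move_pose(position, orientation): joint-space move of the TCP to a pose.
- ctrl.servo_line(position, vel=0.15, ori=None, contact_N=None): straight line of the TCP; ori=None keeps the orientation; vel is the mean speed in m/s. With contact_N (N) it stops when the force on the tool has changed by that much, and returns True; else False.
- ctrl.move_j(angles): joint-space move.
- ctrl.set_gripper(opening, strength=None): finger opening in m; strength is the grip in N (None keeps the last); returns when the fingers have stopped.
- ctrl.pause(seconds).
- ctrl.solve_ik(position, orientation): joint angles nearest the present ones, or None.
- ctrl.state(): the state.
- ctrl.read_camera(name): name is "scene" or "side" or "wrist"; returns a dict with "pixels" (420x560x3 uint8, red, green, blue), "K" (3x3 intrinsics, pixels), "R" (3x3) and "t" (3): a world point X has camera coordinates R X + t. Camera axes: x right, y down, z forward; pixel columns grow to the right and rows downward; lengths in m; the calibration is good to about 2 mm. A picture is of the moment at which its call begins. There is no depth.
A pose or a line that the arm cannot do raises ctrl.MotionError and nothing moves.
- ctrl.job_done(): hands the job in, once; it reports no verdict.
The state is a dict: "clock": time; "joints": joint angles; "joint_vel": joint speeds; "tau": joint torques, N m; "tool_pos": TCP position; "eef_rot": TCP orientation; "ft_force": force on the tool from outside, world axes, zero at the start; "ft_torque": the same for the moment, N m; "width": finger opening in m.
Only numpy, scipy, OpenCV 4.12 (cv2) and the standard library are available. Lean on these libraries where they do the work, as an engineer would, in place of code of your own. Each camera call takes 0.05 s, during which the arm holds its last target. There are 200 camera calls.

## Working session

There is one attempt and no reset: what is moved stays moved. The work goes in short steps, each a Python script; the robot and the scene stay as the last script left them, time stands still between calls to the robot, and variables do not carry over. Pictures are saved under pics/ and viewed, about 8 in all and at most 12, crops included, and the job is handed in when it is done.

```bash
mkdir -p pics
cat > h.py <<'E'
import numpy as np, cv2
from station import ctrl
def snap(n,f):
    c=ctrl.read_camera(n); cv2.imwrite(f'pics/{f}.png',c['pixels'][:,:,::-1]); np.savez(f'pics/{f}.npz',**c); return c
def load(f): return dict(np.load(f'pics/{f}.npz'))
def onz(c,uv,z):
    R,t=c['R'],c['t']; o=-R.T@t; d=R.T@np.linalg.inv(c['K'])@np.array([uv[0],uv[1],1.]); return o+d*(z-o[2])/d[2]
def proj(c,X):
    p=c['K']@(c['R']@np.array(X,float)+c['t']); return (p[:2]/p[2]).round(1)
def tri(c1,u1,c2,u2):
    A=[];o=[]
    for c,u in((c1,u1),(c2,u2)):
        P=c['K']@np.c_[c['R'],c['t']]; A+=[u[0]*P[2]-P[0],u[1]*P[2]-P[1]]
    A=np.array(A); return np.linalg.lstsq(A[:,:3],-A[:,3],rcond=None)[0]
E
python3 - <<'E'
from h import *
for n in('scene','side'):
    c=snap(n,n+'0'); print(n,-c['R'].T@c['t'],c['R'][2])
print(ctrl.tips_ahead,ctrl.state()['clock'],ctrl.state()['eef_rot'])
E
```

```text
scene [1.46100951 0.11372192 0.90520889] [-0.7401478  -0.07693639 -0.66802846]
side [-0.23729605 -0.90138651  0.85902887] [ 0.56486614  0.63753146 -0.52390828]
0.019 0.1 [[-2.98523552e-05  9.99999169e-01 -1.28872758e-03]
 [ 9.99999994e-01  2.97202717e-05 -1.02510430e-04]
 [-1.02472043e-04 -1.28873063e-03 -9.99999164e-01]]
```

View pics/scene0.png

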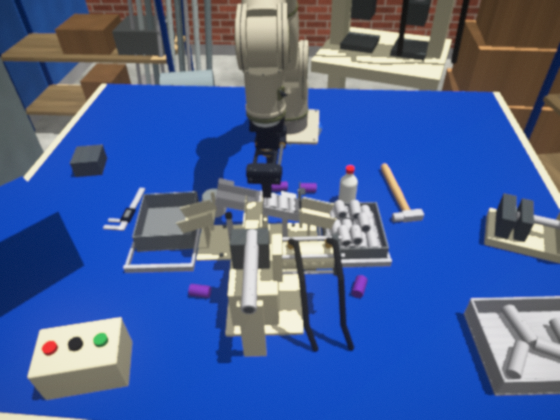

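View pics/side0.png

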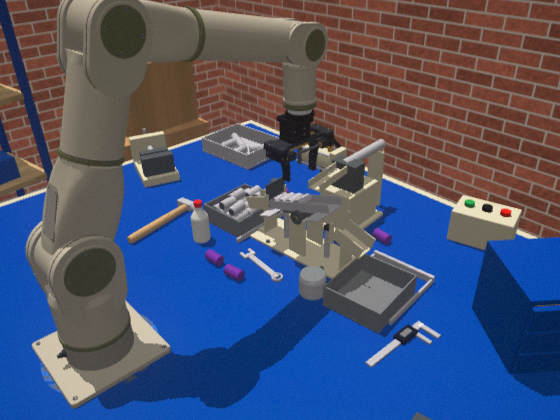

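The scene view looks back at the robot. The empty bin is at about (165,222), the gate around (265,200) and the full left bin at (360,230). In the side view the bin is at (370,290), the tin at (312,283) and the gate at (310,205). Next I'll enlarge both.

Run:
```python
import cv2
a=cv2.imread('pics/side0.png')[170:350,230:450]; cv2.imwrite('pics/sc.png',cv2.resize(a,None,fx=3.3,fy=3.3,interpolation=cv2.INTER_CUBIC))
a=cv2.imread('pics/scene0.png')[160:300,110:350]; cv2.imwrite('pics/cc.png',cv2.resize(a,None,fx=3.3,fy=3.3,interpolation=cv2.INTER_CUBIC))
```

```text
(no output)
```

View pics/sc.png

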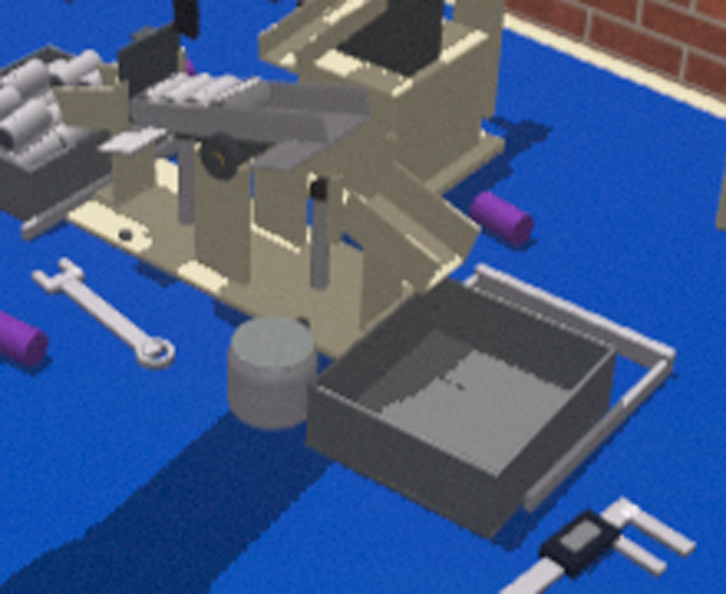

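View pics/cc.png

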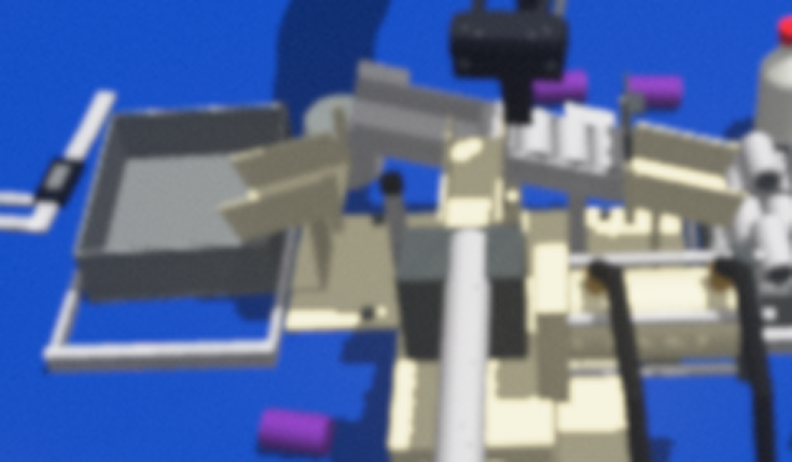

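Crops: in the side crop the grey right-hand tab is at about (292,155), i.e. side pixel (318.5,217). The bin rim corners are at crop (310,388), (440,282), (614,347) and (497,473). The scene crop shows the stop bar and both guides beyond the bin. Four purple cylinders on the table are the decoys; the grey blanks sit on the gate, and I won't reach for either.

Run:
```python
from h import *
s=load('side0');c=load('scene0')
S=lambda x,y:(230+x/3.3,170+y/3.3); C=lambda x,y:(110+x/3.3,160+y/3.3)
np.set_printoptions(precision=4,suppress=True)
print('rim side nl,fl,fr,nr');
r=[onz(s,S(*p),.06) for p in((310,388),(440,282),(614,347),(497,473))]
for a in r:print(a)
print([np.linalg.norm(r[i]-r[(i+1)%4]).round(4) for i in range(4)])
print('rim scene nr,nl,fr');
r=[onz(c,C(*p),.06) for p in((110,112),(282,105),(80,255))]
for a in r:print(a)
print('stop side: outer corner R, L inner', onz(s,S(672,352),.02),onz(s,S(480,270),.02))
print('stop scene front-top corners', onz(c,C(46,352),.02),onz(c,C(278,346),.02), 'near edge', onz(c,C(70,340),.02),onz(c,C(270,336),.02))
print('rail right side', onz(s,S(530,495),.014),onz(s,S(660,365),.014))
print('tab side quad',[onz(s,S(*p),.166).round(4) for p in((253,165),(283,140),(333,147),(305,170),(292,155))])
print('axle end side', onz(s,S(222,157),.125))
print('tin', onz(s,S(273,340),.06), onz(c,C(330,110),.06))
```

```text
rim side nl,fl,fr,nr
[ 0.4706 -0.2485  0.06  ]
[ 0.6407 -0.229   0.06  ]
[ 0.6714 -0.3732  0.06  ]
[ 0.4982 -0.3996  0.06  ]
[np.float64(0.1712), np.float64(0.1474), np.float64(0.1752), np.float64(0.1535)]
rim scene nr,nl,fr
[ 0.4965 -0.3979  0.06  ]
[ 0.4772 -0.2431  0.06  ]
[ 0.6749 -0.3652  0.06  ]
stop side: outer corner R, L inner [ 0.7446 -0.3818  0.02  ] [ 0.7223 -0.2076  0.02  ]
stop scene front-top corners [ 0.7448 -0.3793  0.02  ] [ 0.7261 -0.1947  0.02  ] near edge [ 0.7313 -0.3642  0.02  ] [ 0.7162 -0.2036  0.02  ]
rail right side [ 0.5396 -0.4012  0.014 ] [ 0.7309 -0.3809  0.014 ]
tab side quad [array([ 0.5377, -0.1197,  0.166 ]), array([ 0.5809, -0.1097,  0.166 ]), array([ 0.6016, -0.1443,  0.166 ]), array([ 0.5614, -0.1526,  0.166 ]), array([ 0.5699, -0.1303,  0.166 ])]
axle end side [ 0.5738 -0.0468  0.125 ]
tin [ 0.4911 -0.1897  0.06  ] [ 0.4815 -0.1978  0.06  ]
```

Measurements agree. Guide yaw comes out at about 0.11 rad, and the near wall centre is about (0.486,-0.321) in both views. The rim sides measure 0.15 to 0.175, about right for the 0.16 x 0.18 outer size, and the gap to the stop is about 60 mm, within 50-100. The tab is at about (0.570,-0.131) and 40-44 mm in size. Next: push the bin, with the fingers slightly open across its near wall.

```bash
cat >> h.py <<'E'
YAW=0.108; gx=np.array([np.cos(YAW),np.sin(YAW),0]); gy=np.array([-np.sin(YAW),np.cos(YAW),0])
def down(y):  # tool z down, jaw axis y
    z=np.array([0,0,-1.]); return np.c_[np.cross(y,z),y,z]
def show(k=''):
    s=ctrl.state(); print(k,round(s['clock'],2),s['tool_pos'].round(4) if hasattr(s['tool_pos'],'round') else s['tool_pos'],np.round(s['ft_force'],2),np.round(s['joints'],2))
E
python3 - <<'E'
from h import *
near=np.array([.486,-.321,0]); 
p=near-.045*gx
cur=np.array(ctrl.state()['tool_pos'])
R=[down(gy),down(-gy)]
j=[ctrl.solve_ik(p+[0,0,.15],r) for r in R]; print([None if a is None else np.round(a,2) for a in j])
ok=[i for i in(0,1) if j[i] is not None]; i=min(ok,key=lambda i:abs(np.array(j[i])-ctrl.state()['joints']).max()); R=R[i]
ctrl.servo_line(cur+[0,0,.10],vel=.2)
ctrl.set_gripper(.05)
ctrl.move_pose(p+[0,0,.15],R); show('above')
ctrl.servo_line(p+[0,0,.037],vel=.12); show('low')
print(ctrl.servo_line(near+.03*gx+[0,0,.037],vel=.04,contact_N=1.0)); show('touch')
E
```

```text
[array([ 0.57,  0.24, -0.02,  1.78,  0.  ,  1.12,  2.23]), array([ 0.28,  0.24,  0.31,  1.8 , -0.08,  1.12, -0.84])]
above 3.2 [ 0.4426 -0.325   0.1505] [0.16 0.08 0.33] [ 0.29  0.24  0.3   1.79 -0.08  1.12 -0.85]
low 4.29 [ 0.4417 -0.3262  0.0377] [ 0.26 -0.11  0.39] [ 0.32  0.38  0.28  1.88 -0.13  0.89 -0.81]
True
touch 5.23 [ 0.4723 -0.3219  0.0365] [0.08 0.45 0.25] [ 0.3   0.43  0.27  1.82 -0.14  0.91 -0.84]
```

Run:
```python
from h import *
p=np.array(ctrl.state()['tool_pos']); 
q=p+.04*gx
print(ctrl.servo_line(q,vel=.05,contact_N=15)); show('40mm')
print(ctrl.servo_line(p+.10*gx,vel=.03,contact_N=12)); show('stop')
c=snap('side','side1'); d=snap('scene','scene1')
a=c['pixels'][170:350,230:450]; b=d['pixels'][170:300,110:310]
a=cv2.resize(a,(520,425),interpolation=cv2.INTER_CUBIC)
b=cv2.resize(b,None,fx=2.6,fy=2.6,interpolation=cv2.INTER_CUBIC)
cv2.imwrite('pics/a1.png',a[:,:,::-1]);cv2.imwrite('pics/b1.png',b[:,:,::-1]);print(b.shape)
```

```text
False
40mm 6.21 [ 0.5122 -0.3178  0.0367] [-0.29 -0.21  0.91] [ 0.27  0.48  0.26  1.74 -0.15  0.94 -0.87]
True
stop 7.27 [ 0.5389 -0.3144  0.036 ] [-0.24 -1.05 -1.1 ] [ 0.26  0.53  0.25  1.67 -0.15  0.97 -0.9 ]
(338, 520, 3)
```

View pics/b1.png

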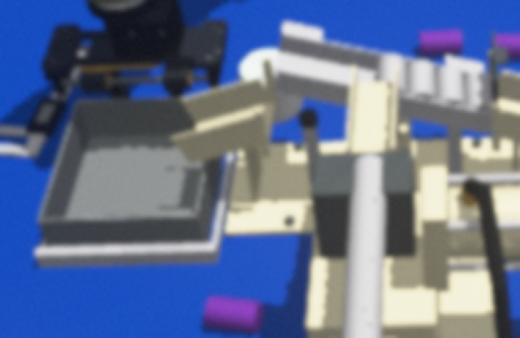

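The bin's far wall now sits on the stop bar (crop row ~245), with no blue visible between them. I'll re-press once to confirm it is seated, back off, and look at the tab from the wrist.

Run:
```python
from h import *
p=np.array(ctrl.state()['tool_pos'])
print(ctrl.servo_line(p+.02*gx,vel=.015,contact_N=12)); show('re-press')
p=np.array(ctrl.state()['tool_pos'])
ctrl.servo_line(p-.05*gx,vel=.1)
ctrl.servo_line(p-.05*gx+[0,0,.25],vel=.2)
ctrl.set_gripper(0)
t=np.array([.570,-.131,.30])
Rs=[down(gx),down(-gx)]; j=[ctrl.solve_ik(t,r) for r in Rs]; print([None if a is None else np.round(a,2) for a in j])
i=min([i for i in(0,1) if j[i] is not None],key=lambda i:abs(np.array(j[i])-ctrl.state()['joints']).max())
ctrl.move_pose(t,Rs[i]); show('over'); print(Rs[i].round(2), ctrl.state()['width'])
w=snap('wrist','w1'); d=snap('side','side2')
print('tab in wrist',proj(w,[.570,-.131,.166]),proj(d,[.570,-.131,.166]),'tcp side',proj(d,ctrl.state()['tool_pos']))
a=np.hstack([cv2.resize(w['pixels'],(480,360)),cv2.resize(d['pixels'][120:320,230:430],(320,320))[:360].copy() if 0 else cv2.copyMakeBorder(cv2.resize(d['pixels'][120:320,230:430],(320,320)),0,40,0,0,cv2.BORDER_CONSTANT)])
cv2.imwrite('pics/a2.png',a[:,:,::-1])
```

```text
True
re-press 7.87 [ 0.5388 -0.3145  0.0351] [ 0.54  0.5  -0.14] [ 0.26  0.53  0.25  1.67 -0.15  0.97 -0.9 ]
[array([ 0.13,  0.22,  0.03,  1.48, -0.01,  1.44,  0.26]), array([-0.74,  0.38,  1.17,  1.52, -0.35,  1.47, -2.6 ])]
over 12.06 [ 0.5697 -0.132   0.2999] [-0.13  0.04 -0.31] [ 0.13  0.22  0.03  1.48 -0.01  1.44  0.26]
[[-0.11  0.99  0.  ]
 [ 0.99  0.11  0.  ]
 [ 0.    0.   -1.  ]] 0.0006127447069090972
tab in wrist [282.7 201.6] [318.7 217.1] tcp side [320.  170.6]
```

View pics/a2.png

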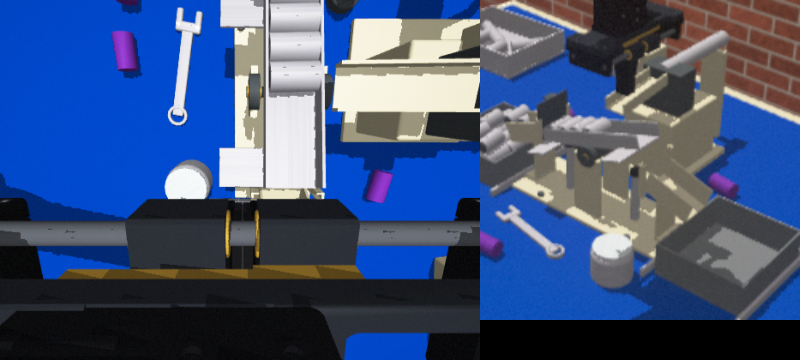

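The wrist view (scaled 0.857) shows the tab at about x 220-263, y 148-187, clear of the wall and centred near full pixel (281.6,195.4); my side-view estimate projects to (282.7,201.6).

Run:
```python
from h import *
w=load('w1'); f=560/480
for p in((220,148),(263,148),(263,187),(220,187),(241,167)): print(onz(w,np.array(p)*f,.166).round(4))
im=w['pixels'].astype(int); hsv=cv2.cvtColor(w['pixels'],cv2.COLOR_RGB2HSV)
m=(hsv[:,:,1]<40)&(hsv[:,:,2]>120)
r=m[165:230,250:310]; print('rows', [int(m[v,258:272].sum()) for v in range(165,226,2)]); print('cols',[int(m[178:212,u].sum()) for u in range(250,312,2)])
print('lip edge',onz(w,np.array((335,80))*f,.215), 'axle',onz(w,np.array((253,92))*f,.125))
```

```text
[ 0.5439 -0.1068  0.166 ]
[ 0.5889 -0.102   0.166 ]
[ 0.5942 -0.1445  0.166 ]
[ 0.5474 -0.1494  0.166 ]
[ 0.568  -0.1248  0.166 ]
rows [0, 0, 0, 0, 14, 14, 14, 14, 14, 14, 14, 14, 14, 14, 14, 14, 14, 14, 14, 14, 14, 14, 14, 14, 14, 14, 14, 0, 0, 0, 0]
cols [0, 0, 0, 34, 34, 34, 34, 34, 34, 34, 34, 34, 34, 34, 34, 34, 34, 34, 34, 34, 34, 34, 34, 34, 34, 34, 34, 34, 34, 0, 34]
lip edge [ 0.63577116 -0.03433496  0.215     ] axle [ 0.57331386 -0.04469677  0.125     ]
```

Run:
```python
from h import *
w=load('w1'); f=560/480
for z in(.1,.2,.24): print(z,onz(w,np.array((340,142))*f,z).round(3),onz(w,np.array((345,20))*f,z).round(3))
th=np.radians(18); z=np.array([0,0,-1])*np.cos(th)+gx*np.sin(th); y=gx*np.cos(th)+np.array([0,0,1])*np.sin(th); R=np.c_[np.cross(y,z),y,z]
tip=lambda h:np.array([.572,-.131,h])-ctrl.tips_ahead*z
for h in(.25,.17,.12):
    a=ctrl.solve_ik(tip(h),R); print(None if a is None else np.round(a,2))
ctrl.move_pose(tip(.25),R); show('pre')
print(ctrl.servo_line(tip(.195),vel=.1,contact_N=5)); 
print(ctrl.servo_line(tip(.150),vel=.02,contact_N=1.5)); show('touch'); print('tip z',ctrl.state()['tool_pos'][2]+ctrl.tips_ahead*z[2])
d=snap('side','side3'); a=cv2.resize(d['pixels'][120:300,240:440],None,fx=3,fy=3,interpolation=cv2.INTER_CUBIC); cv2.imwrite('pics/a3.png',a[:,:,::-1])
```

```text
0.1 [ 0.693 -0.093  0.1  ] [0.671 0.047 0.1  ]
0.2 [ 0.655 -0.085  0.2  ] [0.64  0.014 0.2  ]
0.24 [ 0.64  -0.082  0.24 ] [0.627 0.001 0.24 ]
[ 0.18  0.02  0.02  1.8  -0.11  1.02  0.36]
[ 0.19  0.08  0.02  1.91 -0.13  0.85  0.38]
[ 0.19  0.14  0.01  1.97 -0.14  0.75  0.4 ]
pre 12.64 [ 0.5657 -0.1322  0.2687] [ 0.87 -0.32  1.38] [ 0.18  0.02  0.02  1.8  -0.11  1.02  0.36]
False
True
touch 14.53 [ 0.5662 -0.1318  0.1915] [ 0.51 -0.6   2.86] [ 0.19  0.08  0.02  1.91 -0.13  0.86  0.38]
tip z 0.17345844599539326
```

View pics/a3.png

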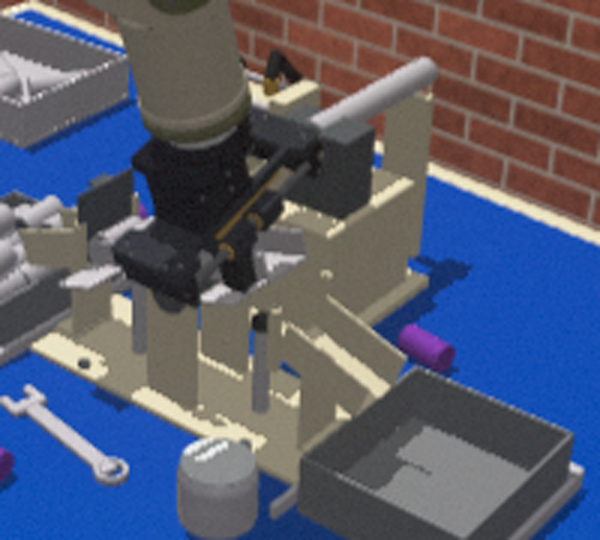

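The fingertips are on the tab (crop ~(235,285)). The tip corner is at about 0.168 m, matching the expected 0.166 plus the tilt. Now I press it through.

Run:
```python
from h import *
th=np.radians(18); z=np.array([0,0,-1])*np.cos(th)+gx*np.sin(th)
tip=lambda h,dx=0:np.array([.572,-.131,h])-ctrl.tips_ahead*z-dx*gx
for h in(.155,.142,.130,.120):
    print(h,ctrl.servo_line(tip(h),vel=.04,contact_N=12)); show()
ctrl.pause(1.0)
ctrl.servo_line(tip(.24),vel=.12); ctrl.servo_line(tip(.32,.05),vel=.2); show('up')
ctrl.pause(.5)
d=snap('side','side4'); c=snap('scene','scene4')
a=cv2.resize(d['pixels'][160:340,240:440],(400,360),interpolation=cv2.INTER_CUBIC)
b=cv2.resize(c['pixels'][160:340,110:310],(400,360),interpolation=cv2.INTER_CUBIC)
cv2.imwrite('pics/a4.png',np.hstack([a,b])[:,:,::-1])
```

```text
0.155 False
 15.18 [ 0.5661 -0.1316  0.1731] [-0.8  -2.91  2.97] [ 0.19  0.1   0.02  1.93 -0.13  0.82  0.39]
0.142 False
 15.66 [ 0.566  -0.1315  0.16  ] [-0.33 -1.14  3.62] [ 0.19  0.11  0.02  1.94 -0.14  0.79  0.39]
0.13 False
 16.11 [ 0.5658 -0.1313  0.1477] [ 0.06 -0.35  0.75] [ 0.19  0.12  0.02  1.96 -0.14  0.77  0.4 ]
0.12 False
 16.51 [ 0.5664 -0.1311  0.1381] [-0.79  0.81  5.  ] [ 0.19  0.14  0.02  1.97 -0.14  0.75  0.4 ]
up 19.28 [ 0.5164 -0.1368  0.3369] [-0.11 -0.5   0.43] [ 0.2  -0.11  0.04  1.79 -0.11  1.18  0.37]
```

View pics/a4.png

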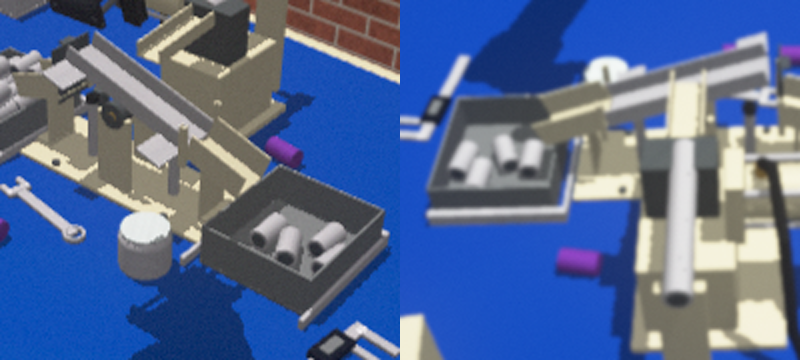

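The gate is down to the right, all four blanks lie in the bin, and the bin is against its stop. Before handing in, I'll check numerically that the bin hasn't shifted and nothing is still moving.

Run:
```python
from h import *
c0=load('scene4'); c1=snap('scene','scene5'); d0=load('side2'); d1=snap('side','side5')
print('motion px', int((cv2.absdiff(c0['pixels'],c1['pixels']).max(2)>40).sum()))
g=lambda c,s:cv2.cvtColor(c['pixels'],cv2.COLOR_RGB2GRAY)[s].astype(np.float32)
s=np.s_[240:345,320:445]; print('bin shift side2->now px',cv2.phaseCorrelate(g(d0,s),g(d1,s),cv2.createHanningWindow((125,105),cv2.CV_32F)))
s0=load('side0')
for n,s in(('tin',np.s_[262:302,295:318]),('caliper',np.s_[318:365,365:440]),('wrench',np.s_[245:285,240:285]),('bottle',np.s_[198:245,188:214])): print(n,cv2.absdiff(g(s0,s),g(d1,s)).mean().round(1))
show(); ctrl.job_done()
```

```text
motion px 0
bin shift side2->now px ((1.0346642304859799, 0.12452342905362457), 0.46696677539966724)
tin 34.6
caliper 5.4
wrench 5.3
bottle 1.9
 19.98 [ 0.5164 -0.137   0.3381] [ 0.33 -0.42  0.36] [ 0.2  -0.11  0.04  1.78 -0.11  1.18  0.37]
the job is handed in; nothing more can be done
```

The bin is home, the gate is rocked over to the right, and all four blanks are in the bin. I handed the job in at about 20 s of the 58 s allowed.

- **Bin:** I pushed it about 67 mm along its guides until it met the stop. A second press stopped at the same position, within 0.1 mm.
- **Gate:** I pressed the tab with closed fingertips, at about 3–5 N. It went over, and the blanks rolled into the bin by themselves.

**Last checks**
- The last pictures show the gate down on the right, the four blanks inside the bin, and the bin against its stop.
- Nothing moved between the last two scene frames.
- The bin region shifted about 1 pixel (roughly 2 mm) after the push. The match was weak (0.47) because the blanks had since landed in it, so treat that as approximate. It is within the 8 mm limit.
- The wrench, caliper and bottle regions barely changed from the start.
- **Disagreed:** the grease tin region changed a lot (34.6 mean grey levels, against 2–5 for the others). The bin used to overlap that part of the picture and the lighting on the tin changed, which probably explains it. The tin looks in place in the last picture, and I felt no contact near it, but I did not measure its position again.
- **Not checked:** I did not measure the hammer or the die punch at the end; the arm did not work near either of them.

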